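# Prove a bored handle blank on the plug gauge and hold it bore-up for glueing

## Task

Put the one handle blank that is too short into the offcut tray. Then take either of the two full-length blanks, feel on the plug gauge which of its ends is bored and slide that end fully home on the plug; after that draw it off, turn it bore-up and finish still holding that same blank upright in the gripper, bore up, at least 17 cm above the bench and clear of everything, ready for glue. Leave the other full-length blank and all other things where they lie; the program ends while holding, nothing is put down.

Things in the scene. Friction and masses are not known exactly. Their poses are not given: they have to be found in the camera images.
- blank_a: full-length octagonal handle blank, 84 mm long, 34 mm across flats, 62 g, lying on a flat. Origin at its centre (17 mm above the bench), z axis along its length. One end has a blind bore on the axis, 16 mm wide, 46 deep. The bore may be at +z or -z: it differs between the twins and the pose does not tell; feel it on the gauge or look. Twin: blank_b.
- blank_b: full-length octagonal handle blank, 84 mm long, 34 mm across flats, 62 g, lying on a flat. Origin at its centre (17 mm above the bench), z axis along its length. One end has a blind bore on the axis, 16 mm wide, 46 deep. The bore may be at +z or -z: it differs between the twins and the pose does not tell; feel it on the gauge or look. Twin: blank_a.
- blank_c: the short handle blank: same octagonal section (34 mm across flats) but only 56 mm long, 42 g, lying on a flat. Origin at its centre, z axis along its length; bored at one end like the others.
- gauge: fixed steel plug gauge: base plate 76x60x8 mm with an upright block 40 mm wide, 88 mm high in all, and one level round plug that points along the gauge's own -x (to the robot's right, more or less). Origin: centre of the underside of the base plate; z up. It does not move. The bench between it and the blanks (0.12 m about x 0.54, y 0.065) is free.
- gauge_shoulder (a point): point on the plug's axis at its root, on the face of the 26 mm collar, 65 mm above the bench, 5 mm from the gauge's origin along -x; axes as the gauge. The plug reaches 40 mm from here along -x: 12 mm diameter, the last 8 mm tapering to 6 mm. Fully home: bored end face on the collar, blank's centre 42 mm from here; a closed end stops at the plug's tip, 40 mm earlier.
- tray: fixed open plywood offcut tray, outside 160 (its x) x 120 (its y) x 34 mm high, walls and floor 6 mm; two small offcuts lie fixed in it along its +x end (within x > +40 mm). Origin: centre of its underside.
- glue_bottle: bystander, loose: white glue bottle with cone nozzle, 38 mm across, 105 mm tall; origin centre of its foot
- drilled_block: bystander, loose: small wooden block 60x24x20 mm with three drilled holes in its top, lying near the batch; origin centre of its underside
- antler_tip: bystander, loose: curved antler tip 82 mm long, 24 mm thick; origin centre of its underside
- gouge: bystander, loose: carving gouge with wooden handle, 171 mm long, 27 mm thick; origin centre of its underside
- offcut_3: bystander, loose: hardwood offcut 60x16x12 mm; origin centre of its underside
- graver_2: bystander, loose: graver with mushroom-shaped wooden handle, 106 mm long, 29 mm thick; origin centre of its underside

How it is judged (in metres and radians):
On the way, in this order (a step that is already met when the one before it is completed fails the run):
1. the short blank lies in the offcut tray, let go (x of blank_c in the frame of tray between -0.072 and 0.072 m and y of blank_c in the frame of tray between -0.052 and 0.052 m and z of blank_c in the frame of tray between 0 and 0.045 m and contact force between the fingers and blank_c below 0.1 N and linear speed of blank_c below 0.05 m/s), for 0.2 s.
2. a full-length blank is fully home on the plug (bored end within 3 mm of the collar, in line with the plug) (((x of blank_a in the frame of gauge_shoulder between -0.045 and -0.035 m and y of blank_a in the frame of gauge_shoulder between -0.006 and 0.006 m and z of blank_a in the frame of gauge_shoulder between -0.006 and 0.006 m and angle between the z axis of blank_a and the x axis of gauge_shoulder, either way round below 0.2 rad) or (x of blank_b in the frame of gauge_shoulder between -0.045 and -0.035 m and y of blank_b in the frame of gauge_shoulder between -0.006 and 0.006 m and z of blank_b in the frame of gauge_shoulder between -0.006 and 0.006 m and angle between the z axis of blank_b and the x axis of gauge_shoulder, either way round below 0.2 rad))), for 0.2 s.
At the end, for the whole second after the job is handed in: The short blank lies in the tray, released and at rest; one full-length blank is held by the fingers, still, its bore pointing up within 15 degrees, its centre more than 15 cm above the bench, off the gauge; the other full-length blank is within 30 mm of where it lay at the start (all of step 1 and ((angle between blank_a's own z axis and vertical below 0.26 rad and height (world z) of blank_a above 0.15 m and contact force between the fingers and blank_a above 0.5 N and contact force between blank_a and gauge below 0.1 N and linear speed of blank_a below 0.04 m/s and angular speed of blank_a below 0.3 rad/s and distance of blank_b from where it was at the start of the episode below 0.03 m) or (angle between blank_b's own z axis and vertical above 2.88159 rad and height (world z) of blank_b above 0.15 m and contact force between the fingers and blank_b above 0.5 N and contact force between blank_b and gauge below 0.1 N and linear speed of blank_b below 0.04 m/s and angular speed of blank_b below 0.3 rad/s and distance of blank_a from where it was at the start of the episode below 0.03 m))); the arm keeps its last pose, push and grip.
It fails at once if a bystander is pushed more than 30 mm from its place (distance of any of glue_bottle, drilled_block, antler_tip, gouge, offcut_3, graver_2 from where it was at the start of the episode above 0.03 m).
It fails at once if the glue bottle is tipped (angle between glue_bottle's own z axis and vertical above 0.5 rad).
It also fails if it takes over 72 s, if anything falls off the work surface, if the arm or the gripper's body presses on something with over 40 N, if the wrist force passes 120 N, or if a joint passes its speed limit or range.

## Robot

A 6-joint arm with a two-finger parallel gripper is mounted at the origin on a cart in front of the work surface, level with it; the furniture and walls round the work are solid. World frame = base frame: x ahead of the robot, y to its left, z up, the work surface at z = 0. Lengths are in m, angles in degrees, forces in N, time in s.
With the tool pointing down it reaches from about 0.325 to 0.85 m from the base axis. Payload 15.5 kg.
Tool frame: the origin (TCP) lies at the very end of the fingers, on their centre line; the grasp point (between the pads) lies 19 mm behind it; y points along the fingers, x is the direction in which the jaws open and shut, and the axes are right-handed (so a half turn about y gives the same grasp; the last joint's range is limited). The gripper opens to 91 mm and grips with 3 to 60 N. Pads are 32 mm wide; open, the fingers measure 118 mm over their backs; the gripper's body (76 mm by 178 mm) begins 60 mm behind the grasp point.
Start: joints at [-71.591, 28.281, 77.091, -0, 74.628, -5.472], TCP at [0.253, -0.571, 0.187] pointing down, gripper open.
Joint ranges: [-166.48, 166.48], [-47.26, 123.95], [12.59, 153.08], [-70.14, 250.14], [6.76, 159.57], [-176.63, 176.63]. Speed limits (degrees/s): [108.29, 108.29, 147.25, 172.46, 172.46, 172.46].

## Interface

Orientations are given as a 3x3 rotation matrix whose columns are the frame's x, y, z axes.
In Python, from station import * gives the robot as it stands. The module is installed in compiled form; this text tells all that it offers.
- The arm moves only by the shell command python3 -m inch 'ROWS'. ROWS is JSON, one flat list of numbers, 7 for each row, row after row: the opening, from 0 (shut) to 1 (fully open), then the shift along the tool's x, y, z in cm, then the turn, a rotation vector about the tool's x, y, z in degrees. In form: [fingers, dx, dy, dz, wx, wy, wz, fingers, dx, dy, dz, wx, wy, wz, ...]. A call has 1 to 20 rows; each row shifts and turns the commanded pose from where the row before left it, along the tool's axes as they then stand; what a row does not reach is not made up. A row lasts 1/8 s, in which the tool goes at most 62.5 mm and 10.7 degrees, less where a joint would pass 70% of its speed; a pose out of reach is approached as far as the arm can. A call is refused whole if a number of a shift passes 6.25 or a number of a turn 10.7, either way. A call with a gripper value outside its range is refused whole. The fingers move at their own pace and stop on an object; the grip force is fixed at half the most. Time passes only in rows, so rows that do not move let the fingers close. It gives the time, the measured TCP pose, the force and the opening at its end, in the units of the state.
- get_state(): the state, without advancing time (a new reading comes with each control period).
- capture(name): name is "side" or "top"; returns (picture, depth): 384x512x3 uint8, red, green, blue; 384x512 float32, m along the optical axis (not along the pixel's ray), 0 where there is no reading.
- get_calibration(name): a dict with "fx", "fy", "cx", "cy" (pixels), "D" ([k1, k2, p1, p2, k3] as OpenCV has them; the pictures are not rectified), "rvec" (rotation vector, rad) and "tvec" (3), from world to camera coordinates, as OpenCV has them. Camera axes: x right, y down, z forward; pixel columns grow to the right and rows downward; lengths in m; the calibration is good to about 2 mm. A picture is of the moment at which its call begins. get_calibration takes no time and is no camera call.
- hand_in(): hands the job in, once; it reports no verdict.
The state is a dict: "clock": time; "joint_pos": joint angles; "joint_vel": joint speeds; "joint_torque": joint torques, N m; "tcp_pos": TCP position; "orientation": TCP orientation; "ft_force": force on the tool from outside, world axes, zero at the start; "moment": the same for the moment, N m; "finger_gap": finger opening in m.
Only numpy, scipy, OpenCV 4.12 (cv2) and the standard library are available. Lean on these libraries where they do the work, as an engineer would, in place of code of your own. Each camera call takes 0.05 s, during which the arm holds its last target. There are 200 camera calls.

## Working session

There is one attempt and no reset: what is moved stays moved. The work goes in short steps, Python scripts to look and compute and a shell command to move; the robot and the scene stay as the last step left them, time stands still between calls to the robot, and variables do not carry over. Pictures are saved under pics/ and viewed, about 8 in all and at most 12, crops included, and the job is handed in when it is done.

```bash
mkdir -p pics
python3 - <<'E'
from station import *
import cv2,numpy as np
for n in("top","side"):
    p,d=capture(n); cv2.imwrite(f"pics/{n}0.png",p[:,:,::-1]); np.save(f"{n}0.npy",d); 
    c=get_calibration(n); R=cv2.Rodrigues(np.array(c["rvec"],float))[0]; print(n,c,(-R.T@np.array(c["tvec"]).ravel()).round(3))
s=get_state();print(s)
E
```

```text
top {'fx': 354.67788442379776, 'fy': 354.67788442379776, 'cx': 260.8084710650286, 'cy': 193.19823612760888, 'D': array([-0.06995597,  0.        ,  0.        ,  0.        ,  0.        ]), 'rvec': array([ 2.15262506, -2.18098316,  0.11932488]), 'tvec': array([-0.0453041 ,  0.60479623,  0.84457667])} [ 0.51  -0.051  0.905]
side {'fx': 384.9320779709325, 'fy': 384.9320779709325, 'cx': 256.6219384996017, 'cy': 194.61439695804378, 'D': array([-0.08858266,  0.        ,  0.        ,  0.        ,  0.        ]), 'rvec': array([ 0.38940106, -2.8786806 ,  0.90678176]), 'tvec': array([0.54021601, 0.19708922, 0.94613185])} [0.402 0.511 0.896]
{'clock': 0.1, 'joint_pos': array([-7.15900640e+01,  2.83122841e+01,  7.71223893e+01, -3.84136467e-05,
        7.46274685e+01, -5.47099796e+00]), 'joint_vel': array([-0.0073983 , -0.0603911 , -0.14705908,  0.0047626 , -0.046412  ,
       -0.11645104]), 'joint_torque': array([ 2.35332715e-03, -8.80239773e+01, -3.82540405e+01,  7.09555903e-02,
        4.83399339e-02, -4.57028796e-05]), 'tcp_pos': array([ 0.25292109, -0.57115071,  0.18689453]), 'orientation': array([[ 4.04837310e-01, -3.43138566e-04,  9.14388667e-01],
       [-9.14388094e-01,  1.02886870e-03,  4.04837442e-01],
       [-1.07970121e-03, -9.99999412e-01,  1.02762615e-04]]), 'ft_force': array([0.46833827, 0.49465964, 0.15676827]), 'moment': array([-0.04638843,  0.01468844, -0.00086669]), 'finger_gap': 0.09122993378246014}
```

View pics/top0.png

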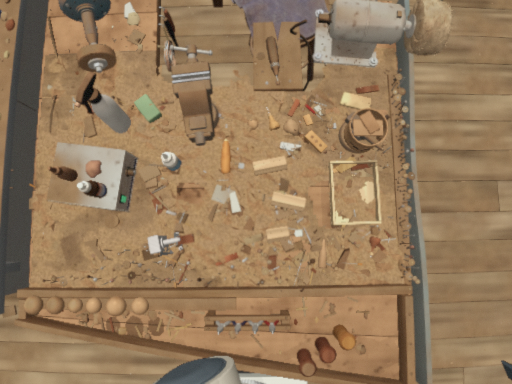

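View pics/side0.png

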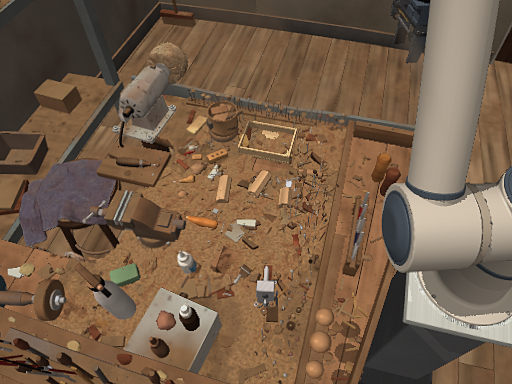

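```bash
cat > h.py <<'E'
from station import *
import cv2,numpy as np
def cal(n):
    c=get_calibration(n);K=np.array([[c["fx"],0,c["cx"]],[0,c["fy"],c["cy"]],[0,0,1]])
    return K,c["D"],cv2.Rodrigues(np.array(c["rvec"],float))[0],np.array(c["tvec"],float).ravel()
def cloud(n,d):
    K,D,R,t=cal(n);h,w=d.shape;v,u=np.mgrid[:h,:w]
    q=cv2.undistortPoints(np.stack([u,v],-1).reshape(-1,1,2).astype(float),K,D).reshape(h,w,2)
    P=np.dstack([q,np.ones((h,w))])*d[...,None]
    return (P-t)@R
def plane(n,uv,z):
    K,D,R,t=cal(n);q=cv2.undistortPoints(np.array(uv,float).reshape(-1,1,2),K,D).reshape(-1,2)
    r=np.c_[q,np.ones(len(q))]@R;o=-R.T@t
    return o+r*((z-o[2])/r[:,2])[:,None]
def proj(n,P):
    K,D,R,t=cal(n);return cv2.projectPoints(np.array(P,float),cv2.Rodrigues(R)[0],t,K,D)[0].reshape(-1,2)
E
python3 - <<'E'
from h import *
W=cloud("top",np.load("top0.npy"))
z=W[...,2]
m=((z>.022)&(z<.045)).astype(np.uint8)
m[:, :140]=0; m[:130]=0; m[280:]=0;m[:,328:]=0
n,l,s,c=cv2.connectedComponentsWithStats(m)
for i in range(1,n):
    if s[i,4]<40: continue
    q=l==i; P=W[q]; r=cv2.minAreaRect(P[:,:2].astype(np.float32)*1000)
    print(c[i].round(),s[i,4],"z",np.percentile(P[:,2],[10,50,90]).round(4),"rect",np.round(r[0],1),np.round(r[1],1),round(r[2],1))
g=(z>.052)&(z<.13); g[:,:138]=0;g[:,200:]=0;g[:215]=0;g[270:]=0
P=W[g]; print("gauge pts",np.c_[P*1000].round().astype(int)[np.argsort(P[:,1])][::2].tolist())
p=cv2.imread("pics/top0.png")
cv2.imwrite("pics/c1.png",np.vstack([cv2.resize(p[135:255,235:395],(800,600),interpolation=2)]))
# tray rim
t=(z>.028)&(z<.042);t[:,:322]=0;t[:,390:]=0;t[:150]=0;t[235:]=0
print("tray",cv2.minAreaRect(W[t][:,:2].astype(np.float32)*1000))
E
```

```text
[225. 162.] 158 z [0.0227 0.0245 0.0269] rect [690.9  36.2] [67.2 20.5] 0.2
[297. 153.] 46 z [0.0234 0.025  0.0271] rect [ 707.3 -144.9] [18. 28.] 88.7
[269. 165.] 451 z [0.0261 0.0324 0.0354] rect [676.  -75.5] [34.2 84.3] 10.8
[176. 165.] 52 z [0.0242 0.0341 0.0425] rect [677.1 159.6] [12.7 35.6] 46.7
[149. 175.] 257 z [0.0226 0.0243 0.0272] rect [653.1 227.1] [62.8 47.8] 14.2
[164. 181.] 63 z [0.0256 0.0289 0.0318] rect [640.  189.8] [27.1 16.3] 58.6
[288. 201.] 479 z [0.0256 0.0323 0.0354] rect [ 588.1 -120.9] [83.9 42.3] 77.1
[234. 203.] 143 z [0.0228 0.0245 0.0263] rect [583.4  16.4] [48.3 21.8] 16.5
[212. 212.] 74 z [0.0226 0.0238 0.0254] rect [560.1  69.3] [13.2 45.6] 69.0
[277. 234.] 316 z [0.0257 0.0325 0.0355] rect [502.4 -91.8] [34.  55.9] 8.6
[186. 240.] 114 z [0.0224 0.0236 0.0322] rect [488.8 134.8] [29.7 38.9] 8.1
[258. 237.] 44 z [0.0225 0.0244 0.0298] rect [496.1 -46.3] [15.8 21.3] 11.4
[288. 247.] 71 z [0.0228 0.0255 0.0282] rect [ 473.6 -117.7] [20.9 25.6] 26.0
[144. 246.] 40 z [0.0306 0.0323 0.0346] rect [477.5 235.7] [15.2 14.6] 89.8
[315. 246.] 81 z [0.0233 0.0
[... 2640 characters left out ...]
 [477, 199, 88], [493, 199, 88], [495, 199, 88], [502, 199, 88], [498, 199, 87], [477, 200, 91], [475, 200, 89], [493, 201, 89], [468, 201, 88], [482, 201, 88], [498, 201, 88], [470, 201, 87], [502, 201, 87], [463, 202, 85], [470, 203, 89], [484, 203, 89], [466, 203, 88], [498, 203, 89], [477, 203, 88], [475, 203, 87], [493, 204, 87], [495, 204, 87], [500, 204, 87], [482, 205, 90], [489, 205, 89], [477, 205, 89], [484, 206, 87], [493, 206, 87], [498, 206, 87], [500, 206, 87], [486, 207, 90], [495, 208, 89], [493, 208, 88], [484, 208, 87], [498, 210, 88], [495, 212, 83], [479, 213, 73]]
tray ((609.941162109375, -288.34796142578125), (149.86386108398438, 203.24598693847656), 89.64722442626953)
```

View pics/c1.png

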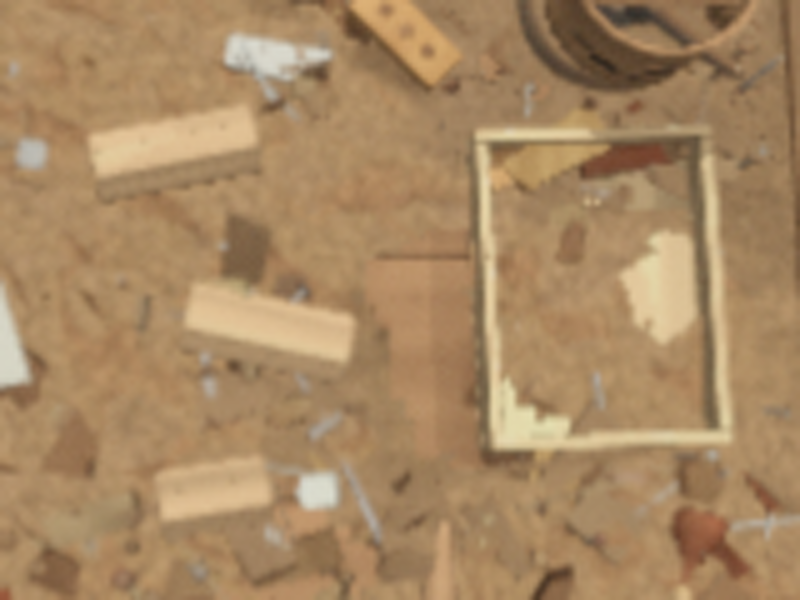

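Run:
```python
from h import *
W=cloud("top",np.load("top0.npy"));z=W[...,2]
c=np.array([[478,130],[712,128],[730,440],[490,450]])/5+[235,135]
T=plane("top",c,.034)*1000; print("tray",T.round(),T.mean(0).round())
P=W[((z>.063)&(z<.075)&(W[...,1]>.137)&(W[...,1]<.172)&(abs(W[...,0]-.49)<.02))]
print("plug fit",np.polyfit(P[:,1]-.16,P[:,0],1),P[:,2].max(),len(P))
# top-flat of blanks (z>.031): width 14mm strip
for n,(x,y) in dict(X1=(.676,-.0755),X2=(.588,-.121),S=(.5024,-.0918)).items():
    m=(abs(W[...,0]-x)<.05)&(abs(W[...,1]-y)<.052)&(z>.026)
    m=m.astype(np.uint8);k,l,s,cc=cv2.connectedComponentsWithStats(m);i=1+np.argmax(s[1:,4])
    Q=W[l==i]; mu=Q.mean(0);w,V=np.linalg.eigh(np.cov(Q[:,:2].T));v=V[:,1]*np.sign(V[1,1])
    a=(Q[:,:2]-mu[:2])@v;b=(Q[:,:2]-mu[:2])@[v[1],-v[0]]
    ctr=mu[:2]+v*(a.max()+a.min())/2+np.array([v[1],-v[0]])*(b.max()+b.min())/2
    print(n,(mu*1000).round(1),"ctr",(ctr*1000).round(1),"len",(np.ptp(a)*1000).round(1),"wid",(np.ptp(b)*1000).round(1),"yaw from +y toward -x",np.degrees(np.arctan2(-v[0],v[1])).round(1))
    print(" side px",proj("side",[[*mu[:2],.017],[*(mu[:2]+.042*v),.017]]).round(0).tolist())
for n,pt in dict(bottle=(.677,.16,.0)).items(): pass
p=cv2.imread("pics/side0.png")
a=cv2.resize(p[165:215,205:305],(800,400),interpolation=2)
b=cv2.resize(p[255:305,225:325],(400,200),interpolation=2)
cv2.imwrite("pics/c2.png",np.vstack([a,np.hstack([b,b])]))
```

```text
tray [[ 683. -229.   34.]
 [ 683. -348.   34.]
 [ 526. -349.   34.]
 [ 523. -229.   34.]] [ 604. -289.   34.]
plug fit [-0.20101683  0.49180267] 0.07304770552302477 71
X1 [675.1 -75.2  32.2] ctr [675.9 -75.6] len 84.3 wid 34.2 yaw from +y toward -x 11.4
 side px [[225.0, 189.0], [223.0, 201.0]]
X2 [ 583.5 -119.9   32.3] ctr [ 586.1 -120.5] len 83.9 wid 38.5 yaw from +y toward -x -13.5
 side px [[260.0, 184.0], [253.0, 194.0]]
S [502.6 -91.6  38.7] ctr [501.7 -86.1] len 67.9 wid 32.9 yaw from +y toward -x 7.4
 side px [[286.0, 198.0], [284.0, 210.0]]
```

View pics/c2.png

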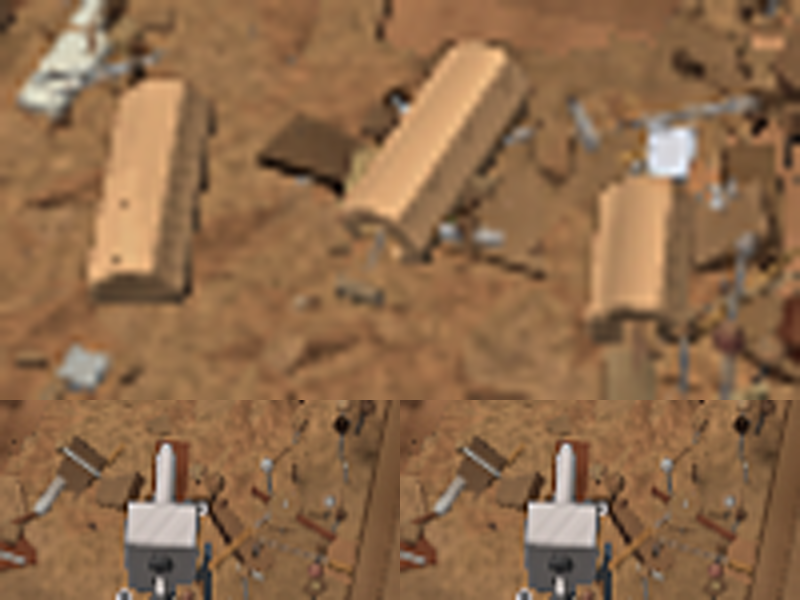

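Run:
```python
from h import *
W=cloud("top",np.load("top0.npy"));z=W[...,2]
q=W[(abs(W[...,0]-.55)<.15)&(abs(W[...,1]+.05)<.15)][:,2];print("bench z pct",np.percentile(q,[5,25,50,75,90]).round(4))
for n,x,y,yaw in(("S",.5024,-.0918,8.6),("X2",.587,-.121,-12.9)):
    a=np.radians(yaw);v=np.array([-np.sin(a),np.cos(a)]);b=np.array([np.cos(a),np.sin(a)])
    d=W[...,:2]-[x,y];A=d@v;B=d@b
    for lo,hi in((-60,-42),(-42,-22),(22,42),(42,60)):
        m=(abs(A)<.018)&(B*1000>lo)&(B*1000<hi);print(n,lo,hi,np.percentile(z[m],[10,50,95,100]).round(3))
s=get_state();R=s["orientation"]
tx=np.array([np.cos(np.radians(8.6)),np.sin(np.radians(8.6)),0])
print("tool x ang now",np.degrees(np.arctan2(R[1,0],R[0,0])), "delta tool",(R.T@(np.array([.5024,-.0918,.15])-s["tcp_pos"])*100).round(2))
```

```text
bench z pct [0.0041 0.0099 0.0133 0.0193 0.0338]
S -60 -42 [-0.001  0.015  0.028  0.03 ]
S -42 -22 [0.01  0.017 0.058 0.061]
S 22 42 [0.004 0.011 0.017 0.019]
S 42 60 [0.008 0.013 0.018 0.023]
X2 -60 -42 [0.006 0.009 0.021 0.025]
X2 -42 -22 [0.007 0.016 0.024 0.029]
X2 22 42 [0.012 0.016 0.022 0.024]
X2 42 60 [0.01  0.013 0.019 0.023]
tool x ang now -66.11905265509768 delta tool [-33.73   3.73  42.22]
```

Run:
```python
from h import *
for n in("top","side"):
    W=cloud(n,np.load(n+"0.npy"));z=W[...,2]
    m=(abs(W[...,0]-.475)<.035)&(abs(W[...,1]+.095)<.06)&(z>.04)&(z<.1)
    v,u=np.where(m);print(n,m.sum(),[(a,b,*(W[b,a]*1000).round().astype(int)) for a,b in zip(u,v)][:25])
    q=W[(abs(W[...,0]-.54)<.05)&(abs(W[...,1]-.06)<.05)][:,2];print("free bench",np.percentile(q,[5,25,50,75,95]).round(4))
```

```text
top 38 [(np.int64(261), np.int64(243), np.int64(483), np.int64(-52), np.int64(53)), (np.int64(260), np.int64(244), np.int64(480), np.int64(-50), np.int64(50)), (np.int64(261), np.int64(244), np.int64(480), np.int64(-52), np.int64(52)), (np.int64(262), np.int64(244), np.int64(480), np.int64(-54), np.int64(51)), (np.int64(260), np.int64(245), np.int64(478), np.int64(-50), np.int64(50)), (np.int64(261), np.int64(245), np.int64(478), np.int64(-52), np.int64(51)), (np.int64(262), np.int64(245), np.int64(478), np.int64(-54), np.int64(49)), (np.int64(258), np.int64(249), np.int64(469), np.int64(-45), np.int64(58)), (np.int64(259), np.int64(249), np.int64(468), np.int64(-47), np.int64(54)), (np.int64(260), np.int64(249), np.int64(468), np.int64(-49), np.int64(52)), (np.int64(273), np.int64(249), np.int64(468), np.int64(-80), np.int64(58)), (np.int64(274), np.int64(249), np.int64(468), np.int64(-83), np.int64(60)), (np.int64(275), np.int64(249), np.int64(468), np.int64(-85), np.int64(58)), (np.int64(303), np.int64(249), np.int64(466), np.int64(-153), np.int64(40)), (np.int64(257), np.int64(25
[... 2120 characters left out ...]
np.int64(441), np.int64(-69), np.int64(52)), (np.int64(306), np.int64(203), np.int64(443), np.int64(-65), np.int64(51)), (np.int64(307), np.int64(203), np.int64(441), np.int64(-64), np.int64(54)), (np.int64(290), np.int64(204), np.int64(483), np.int64(-50), np.int64(53)), (np.int64(306), np.int64(204), np.int64(443), np.int64(-64), np.int64(49)), (np.int64(307), np.int64(204), np.int64(440), np.int64(-64), np.int64(49)), (np.int64(290), np.int64(205), np.int64(483), np.int64(-49), np.int64(50)), (np.int64(291), np.int64(205), np.int64(480), np.int64(-50), np.int64(50)), (np.int64(295), np.int64(205), np.int64(469), np.int64(-46), np.int64(59))]
free bench [0.0068 0.0095 0.0115 0.0147 0.0236]
```

Run:
```python
from h import *
p=cv2.imread("pics/top0.png");z=cloud("top",np.load("top0.npy"))[...,2]
c=p[205:285,235:345];g=cv2.applyColorMap(np.clip(z[205:285,235:345]*4000,0,255).astype(np.uint8),cv2.COLORMAP_JET)
cv2.imwrite("pics/c3.png",np.hstack([cv2.resize(i,(400,290),interpolation=2) for i in(c,g)]))
```

```text
(no output)
```

View pics/c3.png

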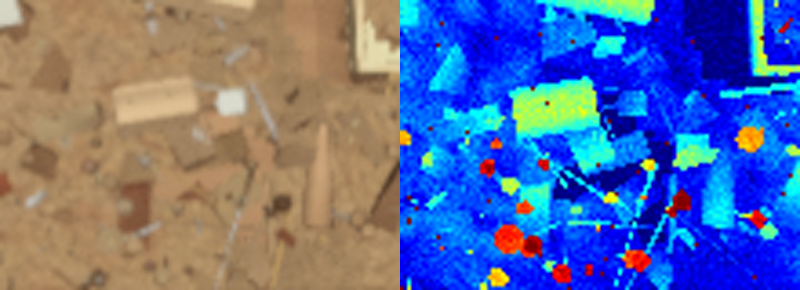

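```bash
python3 -m inch '[0.6,-2.8,0.3,3.5,0,0,0,0.6,-2.8,0.3,3.5,0,0,0,0.6,-2.8,0.3,3.5,0,0,0,0.6,-2.8,0.3,3.5,0,0,0,0.6,-2.8,0.3,3.5,0,0,0,0.6,-2.8,0.3,3.5,0,0,0,0.6,-2.8,0.3,3.5,0,0,0,0.6,-2.8,0.3,3.5,0,0,0,0.6,-2.8,0.3,3.5,0,0,0,0.6,-2.8,0.3,3.5,0,0,0,0.6,-2.8,0.3,3.5,0,0,0,0.6,-2.8,0.3,3.5,0,0,0,0.6,0,0,0,0,-10.67,0,0.6,0,0,0,0,-10.67,0,0.6,0,0,0,0,-10.67,0,0.6,0,0,0,0,-10.67,0,0.6,0,0,0,0,-10.67,0,0.6,0,0,0,0,-10.67,0,0.6,0,0,0,0,-10.67,0,0.6,0,0,0,0,0,0]'
cat > to.py <<'E'
# usage: to.py x y z(m) yaw : remaining shift in tool cm and turn about tool y
import sys;from h import *
s=get_state();R=np.array(s["orientation"])
x,y,z,yaw=map(float,sys.argv[1:5]);t=np.degrees(np.arctan2(R[1,0],R[0,0]))
print("clock",s["clock"],"tcp",s["tcp_pos"].round(4),"tool x ang",t.round(2),"down",R[:,1].round(3),"shift",(R.T@(np.array([x,y,z])-s["tcp_pos"])*100).round(2),"wy",round(-(yaw-t),2),"F",s["ft_force"].round(1),"gap",round(s["finger_gap"],4),"q",s["joint_pos"].round(0))
E
python3 to.py .5024 -.0918 .05 8.6
```

```text
clock: 2.6
tcp_pos: [0.5009, -0.0942, 0.1512]
orientation: [[0.989, -0.0, -0.148], [0.148, 0.0, 0.989], [-0.0, -1.0, 0.0]]
ft_force: [-0.3, -0.6, 0.8]
finger_gap: 0.0549
clock 2.6 tcp [ 0.5009 -0.0942  0.1512] tool x ang 8.52 down [-0.  0. -1.] shift [ 0.19 10.12  0.21] wy -0.08 F [-0.3 -0.6  0.8] gap 0.0549 q [-17.  22.  96.   0.  63. -26.]
```

```bash
python3 -m inch '[0.6,0.15,4,0.2,0,0,0,0.6,0,4,0,0,0,0,0.6,0,3,0,0,0,0,0.6,0,0,0,0,0,0]' && python3 -m inch '[0.6,0,1,0,0,0,0,0.6,0,1,0,0,0,0,0.6,0,1,0,0,0,0,0.6,0,0.5,0,0,0,0,0.6,0,0,0,0,0,0]'
```

```text
clock: 3.1
tcp_pos: [0.5008, -0.0916, 0.0399]
orientation: [[0.989, -0.004, -0.145], [0.145, 0.001, 0.989], [-0.004, -1.0, 0.002]]
ft_force: [-0.1, -0.6, 0.2]
finger_gap: 0.0548
clock: 3.72
tcp_pos: [0.502, -0.092, 0.0061]
orientation: [[0.989, -0.001, -0.149], [0.149, 0.0, 0.989], [-0.001, -1.0, 0.0]]
ft_force: [-0.0, -0.1, -0.2]
finger_gap: 0.0549
```

```bash
python3 -m inch '[0,0,0,0,0,0,0,0,0,0,0,0,0,0,0,0,0,0,0,0,0,0,0,0,0,0,0,0,0,0,-2,0,0,0,0,0,0,-3,0,0,0,0,0,0,-3,0,0,0,0,0,0,-3,0,0,0,0,0,0,0,0,0,0,0]' && python3 to.py .585 -.288 .117 8.6
```

```text
clock: 4.85
tcp_pos: [0.5035, -0.0924, 0.1183]
orientation: [[0.989, 0.004, -0.149], [0.149, -0.001, 0.989], [0.003, -1.0, -0.002]]
ft_force: [0.2, -0.1, 0.2]
finger_gap: 0.0003
clock 4.85 tcp [ 0.5035 -0.0924  0.1183] tool x ang 8.57 down [ 0.004 -0.001 -1.   ] shift [  5.15   0.19 -20.56] wy -0.03 F [ 0.2 -0.1  0.2] gap 0.0003 q [-17.  24.  98.   0.  58. -26.]
```

Run:
```python
from h import *
a,da=capture("top");b,db=capture("side")
np.save("top1.npy",da)
K=[cv2.resize(i,(400,300),interpolation=2) for i in(a[175:265,225:345,::-1],b[155:245,215:335,::-1])]
cv2.imwrite("pics/c4.png",np.hstack(K))
print(proj("top",[get_state()["tcp_pos"]]),proj("side",[get_state()["tcp_pos"]]))
```

```text
[[278.99465262 234.77880645]] [[287.77059243 175.51024261]]
```

View pics/c4.png

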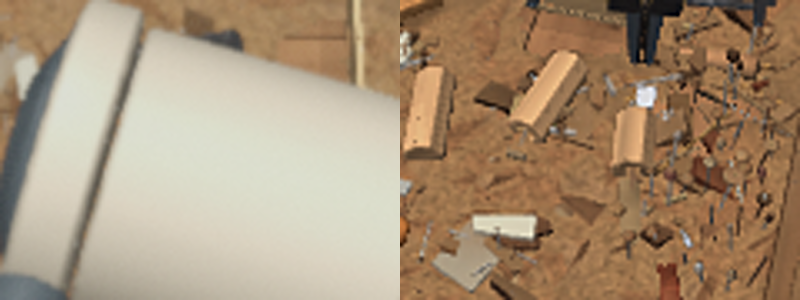

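```bash
python3 -m inch '[0.6,0,0,0,0,0,0,0.6,0,0,0,0,0,0,0.6,0,0,0,0,0,0,0.6,0,0,0,0,0,0,0.6,0,0,0,0,0,0,0.6,0,0,0,0,0,0,0.6,0,4,0,0,0,0,0.6,0,4,0,0,0,0,0.6,0,1.5,0,0,0,0,0.6,0,1,0,0,0,0,0.6,0,0.7,0,0,0,0,0.6,0,0,0,0,0,0]' && python3 -m inch '[0,0,0,0,0,0,0,0,0,0,0,0,0,0,0,0,0,0,0,0,0]'; python3 -m inch '[0,0,0,0,0,0,0,0,0,0,0,0,0,0,0,0,0,0,0,0,0]'
```

```text
clock: 6.45
tcp_pos: [0.5025, -0.0921, 0.0047]
orientation: [[0.989, 0.001, -0.149], [0.149, -0.0, 0.989], [0.001, -1.0, -0.0]]
ft_force: [0.0, 0.4, -0.2]
finger_gap: 0.0552
clock: 6.82
tcp_pos: [0.5024, -0.0921, 0.0047]
orientation: [[0.989, 0.0, -0.149], [0.149, -0.0, 0.989], [0.0, -1.0, -0.0]]
ft_force: [0.2, -0.1, -0.8]
finger_gap: 0.0277
clock: 7.2
tcp_pos: [0.503, -0.0921, 0.005]
orientation: [[0.989, 0.002, -0.149], [0.149, -0.0, 0.989], [0.001, -1.0, -0.0]]
ft_force: [-0.3, 1.9, 12.1]
finger_gap: 0.017
```

Run:
```python
from h import *
b,db=capture("side")
np.save("side2.npy",db);cv2.imwrite("pics/s2.png",b[:,:,::-1])
cv2.imwrite("pics/c5.png",cv2.resize(b[160:235,235:335,::-1],(800,600),interpolation=2))
s=get_state();print(s["finger_gap"],s["ft_force"],proj("side",[s["tcp_pos"],s["tcp_pos"]+[0,0,.019]]))
```

```text
0.017152643492993076 [-0.85979333  2.5484382  11.2499072 ] [[285.51658629 199.86719695]
 [285.82315398 195.98707615]]
```

View pics/c5.png

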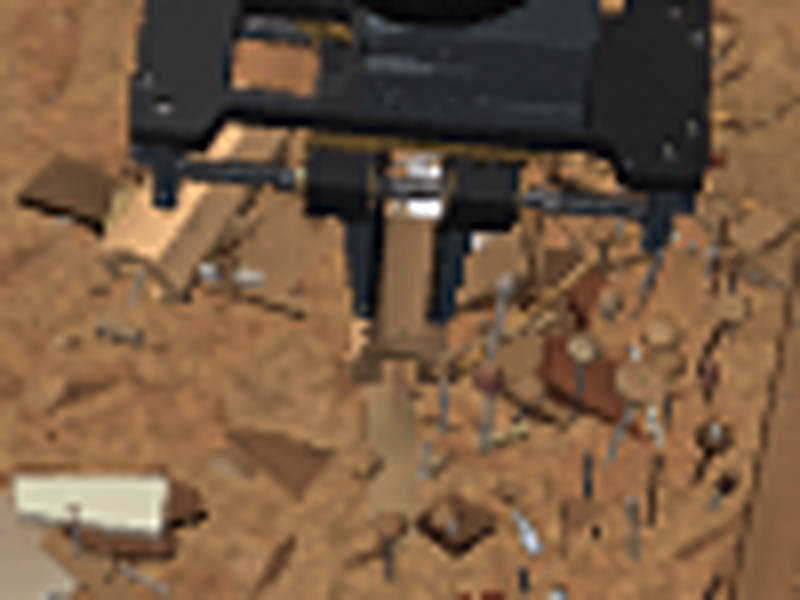

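```bash
python3 -m inch '[0.6,0,0,0,0,0,0,0.6,0,0,0,0,0,0,0.6,0,0,0,0,0,0,0.6,0,0,0,0,0,0,0.6,0,0.3,0,0,0,0,0.6,0,0,0,0,0,0]'; python3 -m inch '[0.6,0,0.25,0,0,0,0,0.6,0,0,0,0,0,0]'
python3 - <<'E'
from h import *
b,d=capture("side");W=cloud("side",d);z=W[...,2]
a=np.radians(8.6);v=np.array([-np.sin(a),np.cos(a)]);bb=np.array([np.cos(a),np.sin(a)])
D=W[...,:2]-[.503,-.092];A=D@v;B=D@bb
print(get_state()["ft_force"])
p=b.astype(int);dark=(p.sum(-1)<150)
m=dark&(abs(A)<.03)&(abs(B)<.06)&(z<.06)
for k in range(-60,60,6):
    q=m&(B*1000>=k)&(B*1000<k+6)
    if q.sum(): print(k,q.sum(),"zmin",(z[q].min()*1000).round(),"A",(A[q]*1000).min().round(),(A[q]*1000).max().round())
E
```

```text
clock: 8.0
tcp_pos: [0.502, -0.092, 0.0011]
orientation: [[0.989, -0.0, -0.149], [0.149, 0.0, 0.989], [-0.0, -1.0, 0.0]]
ft_force: [0.6, 0.0, -0.5]
finger_gap: 0.0545
clock: 8.25
tcp_pos: [0.5021, -0.092, -0.0013]
orientation: [[0.989, -0.0, -0.149], [0.149, 0.0, 0.989], [-0.0, -1.0, 0.0]]
ft_force: [-0.9, 0.3, 0.9]
finger_gap: 0.0549
[-0.20158301 -0.95118008  1.07922979]
-60 2 zmin 5.0 A -13.0 -8.0
-48 1 zmin 17.0 A -6.0 -6.0
-42 1 zmin 8.0 A -9.0 -9.0
-36 11 zmin 32.0 A 17.0 20.0
-30 10 zmin 27.0 A -3.0 17.0
-24 2 zmin 12.0 A -4.0 -3.0
-18 1 zmin 15.0 A 28.0 28.0
24 6 zmin 35.0 A -11.0 17.0
30 14 zmin 27.0 A 15.0 19.0
36 3 zmin 35.0 A 17.0 19.0
```

```bash
python3 -m inch '[0.6,0,0.5,0,0,0,0,0.6,0,0.3,0,0,0,0,0.6,0,0,0,0,0,0]'; python3 -m inch '[0.6,0,0.3,0,0,0,0,0.6,0,0,0,0,0,0]';python3 -m inch '[0.6,0,0.2,0,0,0,0,0.6,0,0,0,0,0,0]'
python3 - <<'E'
from h import *
b,d=capture("side");W=cloud("side",d);z=W[...,2]
a=np.radians(8.6);v=np.array([-np.sin(a),np.cos(a)]);bb=np.array([np.cos(a),np.sin(a)])
D=W[...,:2]-[.503,-.092];A=D@v;B=D@bb
p=b.astype(int);dark=(p.sum(-1)<150)
m=dark&(A>.012)&(A<.024)&(abs(B)<.05)&(z<.06)
print(np.sort((z[m]*1000).round())[:12])
E
```

```text
clock: 8.68
tcp_pos: [0.502, -0.092, -0.0094]
orientation: [[0.989, -0.001, -0.149], [0.149, 0.0, 0.989], [-0.001, -1.0, 0.0]]
ft_force: [0.1, 0.1, -0.3]
finger_gap: 0.0546
clock: 8.93
tcp_pos: [0.5021, -0.092, -0.0122]
orientation: [[0.989, -0.0, -0.149], [0.149, 0.0, 0.989], [-0.0, -1.0, 0.0]]
ft_force: [-0.1, 1.0, -0.2]
finger_gap: 0.0547
clock: 9.18
tcp_pos: [0.5021, -0.092, -0.0142]
orientation: [[0.989, -0.0, -0.149], [0.149, 0.0, 0.989], [-0.0, -1.0, 0.0]]
ft_force: [0.3, -0.0, 0.6]
finger_gap: 0.055
[11. 14. 17. 18. 21. 22. 22. 22. 25. 27. 28. 29.]
```

```bash
python3 -m inch '[0.6,0,0.3,0,0,0,0,0.6,0,0,0,0,0,0]'; python3 -m inch '[0.6,0,0.2,0,0,0,0,0.6,0,0,0,0,0,0]';python3 -m inch '[0.6,0,0.2,0,0,0,0,0.6,0,0,0,0,0,0]'
```

```text
clock: 9.48
tcp_pos: [0.5021, -0.092, -0.0173]
orientation: [[0.989, -0.0, -0.149], [0.149, 0.0, 0.989], [-0.0, -1.0, 0.0]]
ft_force: [0.9, 0.4, -0.3]
finger_gap: 0.0548
clock: 9.72
tcp_pos: [0.5021, -0.092, -0.0192]
orientation: [[0.989, -0.0, -0.149], [0.149, 0.0, 0.989], [-0.0, -1.0, 0.0]]
ft_force: [-0.8, 0.9, -0.1]
finger_gap: 0.0546
clock: 9.98
tcp_pos: [0.5021, -0.092, -0.0212]
orientation: [[0.989, -0.0, -0.149], [0.149, 0.0, 0.989], [-0.0, -1.0, 0.0]]
ft_force: [-0.3, -0.0, -1.5]
finger_gap: 0.0545
```

```bash
python3 -m inch '[0,0,0,0,0,0,0,0,0,0,0,0,0,0,0,0,0,0,0,0,0,0,0,0,0,0,0,0,0,0,0,0,0,0,0,0,0,0,0,0,0,0]' && python3 -m inch '[0,0,-3,0,0,0,0,0,0,-4,0,0,0,0,0,0,-4,0,0,0,0,0,0,0,0,0,0,0]' && python3 to.py .585 -.286 .09 8.6
```

```text
clock: 10.72
tcp_pos: [0.5022, -0.092, -0.0211]
orientation: [[0.989, 0.0, -0.149], [0.149, -0.0, 0.989], [0.0, -1.0, -0.0]]
ft_force: [-0.2, -0.3, 1.0]
finger_gap: 0.0337
clock: 11.22
tcp_pos: [0.5038, -0.0925, 0.0914]
orientation: [[0.989, 0.005, -0.149], [0.149, -0.001, 0.989], [0.004, -1.0, -0.002]]
ft_force: [0.2, 0.1, -0.8]
finger_gap: 0.0338
clock 11.225 tcp [ 0.5038 -0.0925  0.0914] tool x ang 8.58 down [ 0.005 -0.001 -1.   ] shift [  5.14   0.2  -20.35] wy -0.02 F [ 0.2  0.1 -0.8] gap 0.0338 q [-17.  26. 100.   0.  54. -26.]
```

```bash
python3 -m inch '[0,0,0,-2,0,0,0,0,1,0,-4,0,0,0,0,1.2,0,-4,0,0,0,0,1.2,0,-4,0,0,0,0,1,0,-4,0,0,0,0,0.8,0,-2.3,0,0,0,0,0,0,0,0,0,0,0,0,0,0,0,0,0]' && python3 to.py .588 -.287 -.012 8.6
```

```text
clock: 12.22
tcp_pos: [0.5829, -0.2848, 0.0877]
orientation: [[0.989, -0.002, -0.149], [0.149, 0.001, 0.989], [-0.002, -1.0, 0.001]]
ft_force: [-0.4, -0.0, -0.1]
finger_gap: 0.0333
clock 12.225 tcp [ 0.5829 -0.2848  0.0877] tool x ang 8.55 down [-0.002  0.001 -1.   ] shift [ 0.49  9.96 -0.31] wy -0.05 F [-0.4 -0.  -0.1] gap 0.0333 q [-31.  36.  80.   0.  65. -40.]
```

Lower, release slightly, lift.

```bash
python3 -m inch '[0,0,3.5,0,0,0,0,0,0,3.5,0,0,0,0,0,0,1.5,0,0,0,0,0,0,1,0,0,0,0,0,0,0.4,0,0,0,0,0,0,0,0,0,0,0]' && python3 -m inch '[0.55,0,0,0,0,0,0,0.55,0,0,0,0,0,0,0.55,0,0,0,0,0,0,0.55,0,0,0,0,0,0,0.55,0,-2,0,0,0,0,0.6,0,-3,0,0,0,0,0.6,0,-4,0,0,0,0,0.6,0,-3,0,0,0,0,0.6,0,0,0,0,0,0]' && python3 to.py .587 -.121 .08 -12.9
python3 - <<'E'
from h import *
b,d=capture("side");cv2.imwrite("pics/c6.png",np.hstack([cv2.resize(b[110:185,225:325,::-1],(400,300),interpolation=2)]*1))
E
```

```text
clock: 12.98
tcp_pos: [0.5842, -0.2852, -0.0095]
orientation: [[0.989, 0.001, -0.149], [0.149, -0.0, 0.989], [0.001, -1.0, -0.001]]
ft_force: [0.3, 0.1, -0.5]
finger_gap: 0.0338
clock: 14.1
tcp_pos: [0.5855, -0.2859, 0.1138]
orientation: [[0.989, 0.005, -0.149], [0.149, -0.003, 0.989], [0.004, -1.0, -0.004]]
ft_force: [0.7, -0.1, -0.2]
finger_gap: 0.0547
clock 14.1 tcp [ 0.5855 -0.2859  0.1138] tool x ang 8.58 down [ 0.005 -0.003 -1.   ] shift [ 2.6   3.34 16.29] wy 21.48 F [ 0.7 -0.1 -0.2] gap 0.0547 q [-31.  34.  78.   0.  67. -40.]
```

View pics/c6.png

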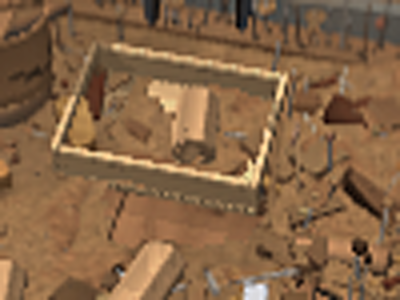

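```bash
python3 -m inch '[0.6,0.5,0,3,0,0,0,0.6,0.7,0,4.5,0,0,0,0.6,0.7,0,4.5,0,0,0,0.6,0.7,0,4.3,0,0,0,0.6,0,0,0,0,10.7,0,0.6,0,0,0,0,10.7,0,0.6,0,0,0,0,0,0]' && python3 to.py .587 -.1205 -.0212 -12.9
```

```text
clock: 15.02
tcp_pos: [0.5848, -0.1197, 0.1095]
orientation: [[0.975, -0.001, 0.221], [-0.221, 0.0, 0.975], [-0.001, -1.0, 0.0]]
ft_force: [-0.1, 0.4, 0.6]
finger_gap: 0.0549
clock 15.025 tcp [ 0.5848 -0.1197  0.1095] tool x ang -12.77 down [-0.001  0.    -1.   ] shift [ 0.24 13.07 -0.03] wy 0.13 F [-0.1  0.4  0.6] gap 0.0549 q [-17.  31.  86.  -0.  63.  -5.]
```

```bash
python3 -m inch '[0.6,0.2,3.5,0,0,0,0,0.6,0,4,0,0,0,0,0.6,0,3.5,0,0,0,0,0.6,0,1.2,0,0,0,0,0.6,0,0.8,0,0,0,0,0.6,0,0,0,0,0,0]' && python3 -m inch '[0,0,0,0,0,0,0,0,0,0,0,0,0,0,0,0,0,0,0,0,0,0,0,0,0,0,0,0,0,0,0,0,0,0,0,0,0,0,0,0,0,0]' && python3 to.py .587 -.1205 -.0212 -12.9
```

```text
clock: 15.78
tcp_pos: [0.5876, -0.1205, -0.0196]
orientation: [[0.975, 0.001, 0.221], [-0.221, -0.0, 0.975], [0.001, -1.0, -0.0]]
ft_force: [0.3, -0.2, 0.3]
finger_gap: 0.0547
clock: 16.52
tcp_pos: [0.5876, -0.1205, -0.0195]
orientation: [[0.975, 0.001, 0.222], [-0.222, -0.0, 0.975], [0.001, -1.0, -0.0]]
ft_force: [-0.8, -0.8, 7.1]
finger_gap: 0.0337
clock 16.525 tcp [ 0.5876 -0.1205 -0.0195] tool x ang -12.82 down [ 0.001 -0.    -1.   ] shift [-0.06  0.17 -0.02] wy 0.08 F [-0.8 -0.8  7.1] gap 0.0337 q [-17.  41.  91.  -0.  47.  -4.]
```

```bash
python3 -m inch '[0,0,-3,0,0,0,0,0,0,-4,0,0,0,0,0,0,-4,0,0,0,0,0,0,-3,0,0,0,0,0,0,0,0,0,0,0]'
python3 - <<'E'
from h import *
W=cloud("top",np.load("top0.npy"));z=W[...,2]
m=(z>.082)&(z<.1)&(W[...,1]>.175)&(W[...,1]<.22)&(abs(W[...,0]-.485)<.035)
print("block",cv2.minAreaRect(W[m][:,:2].astype(np.float32)*1000),W[m].mean(0))
for n in("top","side"):
    W=cloud(n,np.load(n+"0.npy"));z=W[...,2]
    m=(z>.045)&(z<.085)&(W[...,1]>.13)&(W[...,1]<.186)&(abs(W[...,0]-.487)<.025)
    P=W[m]
    mids=[]
    for y in np.arange(.134,.186,.004):
        q=P[(P[:,1]>=y)&(P[:,1]<y+.004)]
        if len(q)>2: 
            mids.append((y+.002,(q[:,0].min()+q[:,0].max())/2));print(n,round(y+.002,3),len(q),(q[:,0].min()*1000).round(),(q[:,0].max()*1000).round(),"z",(q[:,2].min()*1000).round(),(q[:,2].max()*1000).round())
    M=np.array([a for a in mids if .138<a[0]<.172]);print(n,"fit at y=.16",np.polyfit(M[:,0]-.16,M[:,1],1))
E
python3 to.py .50 .05 .1 10
```

```text
clock: 17.15
tcp_pos: [0.5886, -0.1208, 0.1223]
orientation: [[0.975, 0.004, 0.222], [-0.222, -0.001, 0.975], [0.004, -1.0, -0.0]]
ft_force: [0.8, 0.2, -1.4]
finger_gap: 0.0336
block ((484.0055847167969, 195.52249145507812), (40.10750198364258, 27.49140167236328), 11.484106063842773) [0.48425019 0.19458807 0.08785507]
top 0.14 7 465.0 499.0 z 45.0 73.0
top 0.144 9 490.0 499.0 z 67.0 73.0
top 0.148 9 490.0 499.0 z 68.0 72.0
top 0.152 7 488.0 499.0 z 66.0 72.0
top 0.156 10 488.0 497.0 z 66.0 71.0
top 0.16 11 485.0 497.0 z 68.0 71.0
top 0.164 5 485.0 495.0 z 67.0 73.0
top 0.168 11 485.0 495.0 z 68.0 76.0
top 0.172 9 483.0 495.0 z 68.0 73.0
top 0.176 25 466.0 495.0 z 50.0 79.0
top 0.18 43 466.0 500.0 z 54.0 85.0
top 0.184 20 466.0 504.0 z 51.0 85.0
top fit at y=.16 [0.06285788 0.49144425]
side 0.144 4 494.0 499.0 z 67.0 70.0
side 0.148 7 491.0 501.0 z 63.0 70.0
side 0.152 6 490.0 499.0 z 65.0 72.0
side 0.156 9 489.0 498.0 z 67.0 71.0
side 0.16 9 487.0 498.0 z 67.0 72.0
side 0.164 7 487.0 496.0 z 66.0 71.0
side 0.168 8 485.0 495.0 z 66.0 70.0
side 0.172 10 484.0 496.0 z 64.0 71.0
side 0.176 10 483.0 495.0 z 66.0 72.0
side 0.18 4 488.0 495.0 z 65.0 70.0
side 0.184 4 467.0 472.0 z 51.0 85.0
side fit at y=.16 [-0.25741646  0.49245145]
clock 17.15 tcp [ 0.5886 -0.1208  0.1223] tool x ang -12.82 down [ 0.004 -0.001 -1.   ] shift [-12.44   2.17  14.69] wy -22.82 F [ 0.8  0.2 -1.4] gap 0.0336 q [-17.  30.  85.   0.  64.  -4.]
```

```bash
python3 -m inch '[0,0,0,0,0,-9,0,0,0,0,0,0,-10.3,0,0,0,0,0,0,-5,0,0,0,0,0,0,0,0,0,-2,0,3,0,0,0,0,-2,0,5,0,0,0,0,-2,0,5,0,0,0,0,-2,0,4,0,0,0,0,0,0,0,0,0,0]' && python3 to.py .510 .068 .0285 11.5
```

```text
clock: 18.27
tcp_pos: [0.4726, 0.0323, 0.1196]
orientation: [[0.98, -0.002, -0.199], [0.199, 0.0, 0.98], [-0.002, -1.0, 0.001]]
ft_force: [1.1, -0.1, -0.3]
finger_gap: 0.034
clock 18.275 tcp [0.4726 0.0323 0.1196] tool x ang 11.47 down [-0.002  0.    -1.   ] shift [4.4  9.1  2.75] wy -0.03 F [ 1.1 -0.1 -0.3] gap 0.034 q [ -3.  21. 103.   0.  56. -15.]
```

Move to pre-insert pose and measure the held blank against the plug from both cameras.

```bash
python3 -m inch '[0,2,0,1,0,0,0,0,2.4,0,1.7,0,0,0,0,0,3.5,0,0,0,0,0,0,3.5,0,0,0,0,0,0,2.1,0,0,0,0,0,0,0,0,0,0,0]' && python3 to.py .510 .068 .0285 11.5
python3 - <<'E'
from h import *
b,d=capture("side");W=cloud("side",d);np.save("side3.npy",d);cv2.imwrite("pics/s3.png",b[:,:,::-1])
a,da=capture("top");np.save("top3.npy",da);cv2.imwrite("pics/t3.png",a[:,:,::-1])
cs=b[205:305,205:325,::-1];ct=a[170:270,135:255,::-1]
cv2.imwrite("pics/c7.png",np.hstack([cv2.resize(i,(400,333),interpolation=2) for i in(cs,ct)]))
u=np.array([-.199,.98]);w=np.array([.98,.199])
for n,D in(("side",d),("top",da)):
    W=cloud(n,D);q=(W[...,:2]-[.488,.178]);A=q@u;B=q@w;z=W[...,2]
    m=(A>-.17)&(A<-.045)&(abs(B)<.028)&(z>.035)&(z<.105)
    for k in range(-160,-45,6):
        s=m&(A*1000>=k)&(A*1000<k+6)
        if s.sum()>2:print(n,k,s.sum(),"B",(B[s]*1000).min().round(),(B[s]*1000).max().round(),"z",np.percentile(z[s]*1000,[0,50,100]).round())
E
```

```text
clock: 19.02
tcp_pos: [0.5122, 0.065, 0.0275]
orientation: [[0.98, -0.003, -0.197], [0.197, -0.0, 0.98], [-0.003, -1.0, 0.0]]
ft_force: [0.1, 0.5, -0.9]
finger_gap: 0.0338
clock 19.025 tcp [0.5122 0.065  0.0275] tool x ang 11.36 down [-0.003 -0.    -1.   ] shift [-0.16 -0.1   0.34] wy -0.14 F [ 0.1  0.5 -0.9] gap 0.0338 q [  1.  33. 102.  -0.  46. -11.]
side -142 10 B -12.0 18.0 z [71. 75. 80.]
side -136 27 B -12.0 20.0 z [69. 79. 84.]
side -124 11 B -13.0 20.0 z [69. 73. 78.]
side -118 30 B -13.0 19.0 z [70. 78. 82.]
side -112 27 B -13.0 21.0 z [ 71.  79. 100.]
side -106 42 B -23.0 21.0 z [ 70.  79. 100.]
side -100 97 B -25.0 28.0 z [ 56.  78. 105.]
side -94 31 B -12.0 20.0 z [69. 77. 83.]
side -88 29 B -12.0 19.0 z [72. 80. 84.]
side -82 43 B -12.0 19.0 z [52. 77. 83.]
side -76 81 B -13.0 19.0 z [48. 69. 82.]
```

View pics/c7.png

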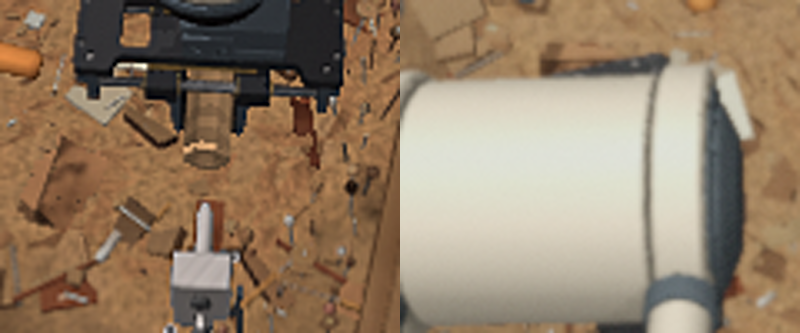

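```bash
python3 -m inch '[0,-0.25,-0.05,1,0,0,0,0,0,0,1,0,0,0,0,0,0,0.8,0,0,0,0,0,0,0,0,0,0]' && python3 -m inch '[0,0,0,0.4,0,0,0,0,0,0,0.3,0,0,0,0,0,0,0.3,0,0,0,0,0,0,0,0,0,0]' && python3 -m inch '[0,0,0,0.3,0,0,0,0,0,0,0.3,0,0,0,0,0,0,0,0,0,0]'
```

```text
clock: 19.62
tcp_pos: [0.5047, 0.0932, 0.0296]
orientation: [[0.98, 0.0, -0.2], [0.2, 0.0, 0.98], [0.0, -1.0, -0.0]]
ft_force: [0.4, -0.3, 0.2]
finger_gap: 0.0334
clock: 20.12
tcp_pos: [0.5027, 0.1024, 0.0294]
orientation: [[0.98, -0.0, -0.199], [0.199, 0.0, 0.98], [-0.0, -1.0, 0.0]]
ft_force: [-0.6, 0.1, 0.7]
finger_gap: 0.0337
clock: 20.5
tcp_pos: [0.5016, 0.1083, 0.0294]
orientation: [[0.98, 0.0, -0.199], [0.199, 0.0, 0.98], [0.0, -1.0, 0.0]]
ft_force: [-0.4, -0.0, -1.1]
finger_gap: 0.0337
```

```bash
python3 -m inch '[0,0,0,0.6,0,0,0,0,0,0,0.6,0,0,0,0,0,0,0.6,0,0,0,0,0,0,0,0,0,0]' && python3 -m inch '[0,0,0,0.3,0,0,0,0,0,0,0.3,0,0,0,0,0,0,0.2,0,0,0,0,0,0,0,0,0,0]'  && python3 -m inch '[0,0,0,0.2,0,0,0,0,0,0,0.1,0,0,0,0,0,0,0,0,0,0]'
```

```text
clock: 21.0
tcp_pos: [0.4979, 0.1263, 0.0294]
orientation: [[0.98, -0.0, -0.2], [0.2, 0.0, 0.98], [-0.0, -1.0, 0.0]]
ft_force: [0.5, -0.1, -0.5]
finger_gap: 0.0343
clock: 21.5
tcp_pos: [0.4964, 0.1337, 0.0294]
orientation: [[0.98, 0.0, -0.199], [0.199, -0.0, 0.98], [0.0, -1.0, -0.0]]
ft_force: [-0.7, -0.5, -1.5]
finger_gap: 0.0337
clock: 21.88
tcp_pos: [0.4958, 0.1366, 0.0294]
orientation: [[0.98, 0.0, -0.199], [0.199, -0.0, 0.98], [0.0, -1.0, -0.0]]
ft_force: [-1.4, 0.3, -1.0]
finger_gap: 0.0339
```

```bash
for i in 1 2; do python3 -m inch '[0,0,0,0.1,0,0,0,0,0,0,0,0,0,0]' | grep -E 'tcp|ft'; done; python3 -m inch '[0,0,0,0.1,0,0,0,0,0,0,0,0,0,0]' | grep -E 'tcp|ft'
```

```text
tcp_pos: [0.4957, 0.1376, 0.0294]
ft_force: [-0.5, 0.1, -0.8]
tcp_pos: [0.4955, 0.1385, 0.0294]
ft_force: [0.0, -1.2, -0.3]
tcp_pos: [0.4955, 0.1386, 0.0295]
ft_force: [1.7, -12.7, -0.2]
```

```bash
python3 -m inch '[0,0,0,0.05,0,0,0,0,0,0,0,0,0,0,0,0,0,0,0,0,0,0,0,0,0,0,0,0,0,0,0,0,0,0,0]'
python3 - <<'E'
from h import *
b,d=capture("side")
cv2.imwrite("pics/c8.png",cv2.resize(b[205:305,205:325,::-1],(600,500),interpolation=2))
E
```

```text
clock: 23.25
tcp_pos: [0.4955, 0.1386, 0.0295]
orientation: [[0.98, 0.0, -0.199], [0.199, -0.002, 0.98], [0.0, -1.0, -0.002]]
ft_force: [3.2, -17.2, 0.6]
finger_gap: 0.034
```

View pics/c8.png

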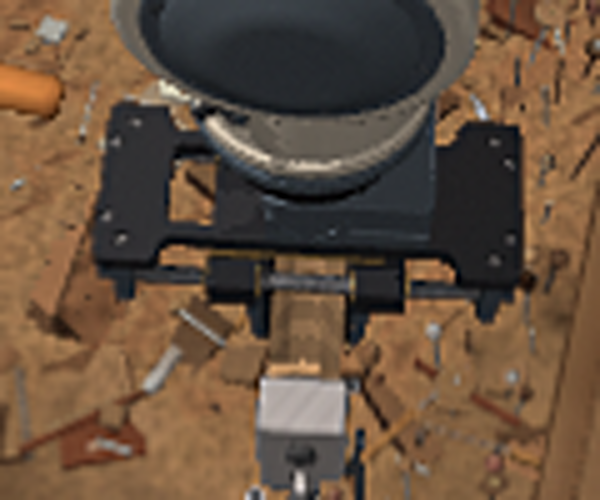

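```bash
python3 -m inch '[0,0,0,-0.5,0,0,0,0,0,0,-1,0,0,0,0,0,0,-1.5,0,0,0,0,0,0,-1.5,0,0,0,0,0,0,-1.5,0,0,0,0,0,0,-2,0,0,0,0,0,0,-2,0,0,0,0,0,-2,0,0,0,0,0,0,-3,0,0,0,0,0,0,-4,0,0,0,0,0,0,-4,0,0,0,0,0,0,-4,-3,0,0,0,0,0,-4,-3,0,0,0,0,0,-4,-3,0,0,0,0,0,-2,-1,0,0,0,0,0,0,0,0,0,0]' && python3 -m inch '[0,0,0,0,10,0,0,0,0,0,0,10,0,0,0,0,0,0,10,0,0,0,0,0,0,0,0,0]' && python3 to.py .5 -.06 .3 11
```

```text
clock: 25.3
tcp_pos: [0.5355, -0.0573, 0.3004]
orientation: [[0.98, 0.002, -0.197], [0.197, -0.001, 0.98], [0.002, -1.0, -0.001]]
ft_force: [-0.5, 0.1, -1.2]
finger_gap: 0.0341
clock: 25.8
tcp_pos: [0.5343, -0.0575, 0.2963]
orientation: [[0.981, -0.102, -0.166], [0.195, 0.494, 0.847], [-0.004, -0.864, 0.504]]
ft_force: [-0.8, -0.5, 0.4]
finger_gap: 0.0339
clock 25.8 tcp [ 0.5343 -0.0575  0.2963] tool x ang 11.26 down [-0.102  0.494 -0.864] shift [-3.41 -0.09  0.54] wy 0.26 F [-0.8 -0.5  0.4] gap 0.0339 q [-29.  25.  73.  23. 102. -39.]
```

```bash
python3 -m inch '[0,0,0,0,10,0,0,0,0,0,0,10,0,0,0,0,0,0,10,0,0,0,0,0,0,0,0,0]' | grep tcp && python3 to.py .5 -.06 .3 11 && python3 -m inch '[0,0,0,0,10,0,0,0,0,0,0,10,0,0,0,0,0,0,10,0,0,0,0,0,0,0,0,0,0,0,0,0,0,0,0]' && python3 to.py .5 -.06 .3 11
```

```text
tcp_pos: [0.5344, -0.0558, 0.2964]
clock 26.3 tcp [ 0.5344 -0.0558  0.2964] tool x ang 11.4 down [-0.174  0.85  -0.497] shift [-3.46  0.06  0.43] wy 0.4 F [ 0.   0.  -1.1] gap 0.0337 q [-37.  39.  69.  40. 118. -45.]
clock: 26.92
tcp_pos: [0.5351, -0.055, 0.3003]
orientation: [[0.98, -0.201, -0.003], [0.201, 0.98, 0.007], [0.001, -0.008, 1.0]]
ft_force: [0.1, 1.1, -0.1]
finger_gap: 0.0339
clock 26.925 tcp [ 0.5351 -0.055   0.3003] tool x ang 11.57 down [-0.201  0.98  -0.008] shift [-3.54  0.22 -0.02] wy 0.57 F [ 0.1  1.1 -0.1] gap 0.0339 q [-39.  54.  69.  56. 131. -46.]
```

```bash
python3 -m inch '[0,0,0,0,0,0,0,0,0,0,0,0,0,0,0,0,0,0,0,0,0]' | grep -E 'ft|gap'
python3 - <<'E'
from h import *
b,d=capture("side");a,_=capture("top")
cv2.imwrite("pics/c9.png",np.hstack([cv2.resize(b[:,:,::-1],(400,300)),cv2.resize(a[:,:,::-1],(400,300))]))
p=get_state()["tcp_pos"];print(proj("side",[p]),proj("top",[p]))
E
```

```text
ft_force: [-0.3, -0.1, -0.3]
finger_gap: 0.034
[[273.18416318 132.5429476 ]] [[263.19674212 216.67578322]]
```

View pics/c9.png

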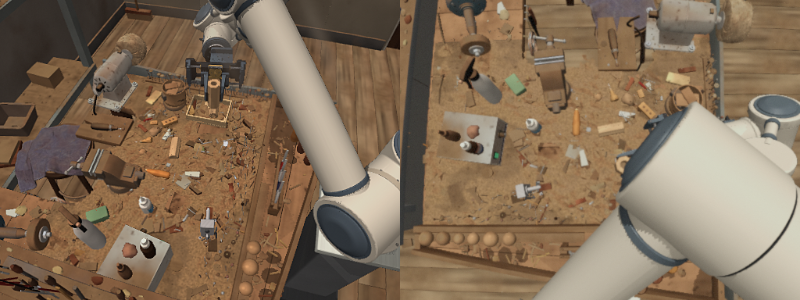

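```bash
python3 -c "
from station import *
print(hand_in())"
```

```text
the job is handed in; nothing more can be done
None
```

The job is handed in, at about 27 s on the robot's clock. No verdict was reported.

- **Short blank:** it is in the offcut tray, released. A side-camera picture taken just after release shows it lying inside.
- **Plug gauge:** I took the middle full-length blank (started near x 0.587, y -0.12). Its left end slid over the plug with no force until the collar stopped it, with 13–17 N of reaction at the calculated home position. I held it there for about a second, then drew it off.
- **Final hold:** the blank is upright with the bore up, tilted under 1° by the tool pose. The TCP reads z = 0.30 m, the fingers are 34 mm apart and the wrist force is about 0 N. The last picture shows it clear of everything, with the other full-length blank and the bystanders looking unmoved; I did not measure them.

**What disagreed:**
- **Missed grasps:** the fingertips sit about 25 mm higher than the reported TCP, as both the camera and contact showed. Because of this my first grasp of the short blank closed above it, and the second slipped onto its upper slopes with about 12 N. I then lowered by feel and the grasp held. This leaves the final height well above 17 cm.
- **Depth reading:** the depth images put the bench about 12 mm too high, which I took to be visual litter. I worked from contact instead.
- **Final view of the tray:** the last picture shows the tray only coarsely, partly behind the gripper.

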